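# Release the balls through the pick-up coil

## Task

Let the three steel balls roll down the sloping track through the coil: with a fingertip, press down the square plate on the free end of the rocking lever so that its other end lifts the gate, and keep it pressed until all three balls lie in the wooden catch tray. Then let the lever come all the way back up so that the gate is shut, and move clear. Do not touch the balls or the gate themselves, and leave the other things on the bench where they are.

Things in the scene. Friction and masses are not known exactly. Their poses are not given: they have to be found in the camera images.
- rocker (a joint): angle of the rocking lever, rad: 0 = at rest, level, gate shut; grows as the finger plate goes down and the gate goes up; hard stop at 0.42. A spring returns it to 0: about 1.5 N on the finger plate starts it, about 4 N holds it fully down. The balls pass the gate freely from 0.25 rad on.
- pivot (a point): the lever's level pin, 100 mm above the bench, midway between finger plate and gate (100 mm from each). The lever is a steel bar 16 wide, 6 thick, 208 long, rocking on it between two upright steel ears whose tops are 110 mm above the bench.
- press_pad (a point): the square steel finger plate, 40 x 40 x 5 mm, on the lever's free end (the end over the bare bench, nearest the robot). Origin: centre of its upper face, 106 mm above the bench at rest; it goes down about 41 mm in an arc about the pin at full travel. x points along the lever towards the pin and the gate, z out of its upper face.
- gate (a point): the steel gate, a plate 20 wide, 5 thick, 36 mm tall that hangs from the lever's other end into the sloping track and holds back the balls. Origin: centre of its lower edge, about 64 mm above the bench when shut.
- tray: the open wooden catch tray at the low end of the track, fixed on the rig's board: 120 x 140 mm outside, inside 110 x 130, floor 4 (far end) to 11 (track end) above the underside, walls 45 mm tall on three sides and 16 under the track's end. Origin: centre of its underside, 12 mm above the bench; x and y along its 120 and 140 sides, z up; y points up the track.
- ball1_center (a point): centre of a steel ball, 20 mm diameter, about 33 g, number 1 of three alike counted up from the gate. All start just above the gate in the aluminium track, a channel 24 mm wide inside with walls 14 mm high that slopes 7 degrees down to the tray. With the gate up they roll by themselves through a copper coil into the tray, in about 2 s.
- ball2_center (a point): centre of a steel ball, 20 mm diameter, about 33 g, number 2 of three alike counted up from the gate. All start just above the gate in the aluminium track, a channel 24 mm wide inside with walls 14 mm high that slopes 7 degrees down to the tray. With the gate up they roll by themselves through a copper coil into the tray, in about 2 s.
- ball3_center (a point): centre of a steel ball, 20 mm diameter, about 33 g, number 3 of three alike counted up from the gate. All start just above the gate in the aluminium track, a channel 24 mm wide inside with walls 14 mm high that slopes 7 degrees down to the tray. With the gate up they roll by themselves through a copper coil into the tray, in about 2 s.
- spanner: a steel open-ended spanner, 150 long, lying flat (mm); loose beside the rig, a bystander. Origin: centre of its underside.
- terminal_post: a turned brass terminal post on a round wooden foot (40 diameter), 58 tall (mm); loose beside the rig, a bystander. Origin: centre of its underside.
- bulb_holder: a frosted glass bulb in a brass socket on a round white ceramic foot (60 diameter), 90 tall (mm); loose beside the rig, a bystander. Origin: centre of its underside.
- weight: a brass laboratory weight, 42 diameter, 50 tall, with a small knob (mm); loose beside the rig, a bystander. Origin: centre of its underside.
- screwdriver: a screwdriver, 125 long, lying flat on the rig board between the lever bracket and the tray (mm); loose beside the rig, a bystander. Origin: centre of its underside.
- jar: a closed glass jar, 48 diameter, 60 tall (mm); loose beside the rig, a bystander. Origin: centre of its underside.

How it is judged:
On the way, in this order (a step that is already met when the one before it is completed fails the run):
1. the finger plate is being pressed down by the fingers (value of joint rocker above 0.08 rad and contact force between the fingers and finger_plate above 0.3 N), for 0.04 s.
2. all three balls are in the catch tray while the finger plate is still pressed and the gate is up (x of ball1_center in the frame of tray between -0.056 and 0.056 m and y of ball1_center in the frame of tray between -0.066 and 0.062 m and z of each of ball1_center, ball2_center, ball3_center in the frame of tray below 0.028 m and x of ball2_center in the frame of tray between -0.056 and 0.056 m and y of ball2_center in the frame of tray between -0.066 and 0.062 m and x of ball3_center in the frame of tray between -0.056 and 0.056 m and y of ball3_center in the frame of tray between -0.066 and 0.062 m and value of joint rocker above 0.15 rad and contact force between the fingers and finger_plate above 0.3 N), for 0.1 s.
At the end, for the whole second after the job is handed in: All three balls are inside the catch tray (centres within its walls and less than 28 mm above its underside) and the lever is back within 0.04 rad of rest, gate shut (x of ball1_center in the frame of tray between -0.056 and 0.056 m and y of ball1_center in the frame of tray between -0.066 and 0.062 m and z of each of ball1_center, ball2_center, ball3_center in the frame of tray below 0.028 m and x of ball2_center in the frame of tray between -0.056 and 0.056 m and y of ball2_center in the frame of tray between -0.066 and 0.062 m and x of ball3_center in the frame of tray between -0.056 and 0.056 m and y of ball3_center in the frame of tray between -0.066 and 0.062 m and value of joint rocker below 0.04 rad); the robot touches nothing.
It fails at once if the robot touches a ball (contact force between any of the fingers, the arm and ball1 above 0.2 N or contact force between any of the fingers, the arm and ball2 above 0.2 N or contact force between any of the fingers, the arm and ball3 above 0.2 N).
It fails at once if a ball is lifted or leaves the rig (height (world z) of any of ball1_center, ball2_center, ball3_center above 0.14 m or horizontal distance between any of ball1_center, ball2_center, ball3_center and tray above 0.45 m).
It fails at once if the robot touches the gate (contact force between any of the fingers, the arm and gate_plate above 0.2 N).
It fails at once if a bystander is moved by more than 20 mm (distance of any of spanner, terminal_post, bulb_holder, weight, screwdriver, jar from where it was at the start of the episode above 0.02 m).
It also fails if it takes over 29 s, if anything falls off the work surface, if the arm or the gripper's body presses on something with over 40 N, if the wrist force passes 120 N, or if a joint passes its speed limit or range.

## Robot

A 6-joint arm with a two-finger parallel gripper is mounted at the origin on the work surface. World frame = base frame: x ahead of the robot, y to its left, z up, the work surface at z = 0. Lengths are in m, angles in rad, forces in N, time in s.
With the tool pointing down it reaches from about 0.3 to 0.825 m from the base axis. Payload 5.4 kg.
Tool frame: the origin (TCP) lies between the finger pads; the fingertips stand 8 mm ahead of it and the grasp point (between the pads) lies 11 mm behind it; z points along the fingers, y is the line along which they close (so a half turn about z gives the same grasp; the last joint's range is limited). The gripper opens to 92 mm and grips with 3 to 60 N. Pads are 20 mm wide; open, the fingers measure 128 mm over their backs; the gripper's body (75 mm by 189 mm) begins 69 mm behind the grasp point.
Start: joints at [-1.444, 0.158, 1.597, -0, 1.386, -0.21], TCP at [0.19, -0.543, 0.223] pointing down, gripper open.
Joint ranges: [-2.91, 2.91], [-0.94, 2.29], [0.18, 2.7], [-1.29, 4.43], [0.17, 2.64], [-3, 3]. Speed limits (rad/s): [2.57, 2.57, 3.14, 3.14, 3.14, 3.14].

## Interface

Orientations are given as a rotation vector (axis times angle).
In Python, from workcell import monitor, capture, camera_model, sign_off gives the robot as it stands.
- The arm moves only by the tool servo_tool, never from a script. Its argument "commands" is a list of rows, each a list of 4 numbers: the shift along the tool's x, y, z each as a share of 30 cm, from -1 to 1, then the turn about the tool's z as a share of pi/4 rad, from -1 to 1. A call has 1 to 20 rows; each row is the pose to reach, as a shift and turn from the pose commanded when the call began, along the tool's axes at that moment; what a row does not reach only later rows make up. A row lasts 1/10 s, in which the tool goes at most 50 mm and 8.59 degrees, less where a joint would pass 70% of its speed; a pose out of reach is approached as far as the arm can. A call with a number of a shift or a turn outside -1 to 1 is refused whole. A call with a gripper value outside its range is refused whole. "claw" is the opening, from 0 (shut) to 1 (fully open), set as the call begins (left out, the last holds). The fingers move at their own pace and stop on an object; "squeeze" is the grip in N (left out, the last holds). Time passes only in rows, so rows that repeat a pose let the fingers close. It gives the time, the measured TCP pose, the force, the opening and the grip force at its end, in the units of the state.
- monitor.state(): the state, without advancing time (a new reading comes with each control period).
- capture(name): name is "scene" or "top"; returns the picture (384x512x3 uint8, blue, green, red); there is no depth.
- camera_model(name): a dict with "fovy" (degrees; the focal length in pixels is half the picture's height over the tangent of half this angle, whatever the lens; pixels are square), "cx", "cy" (the principal point, pixels), "k1" (the pictures are not rectified: a ray, as slopes to the right and down, at radius r is drawn at 1 + k1 r^2 times it, then the intrinsics apply), "cam_to_world" (4x4, takes a point from camera to world coordinates). Camera axes: x right, y down, z forward; pixel columns grow to the right and rows downward; lengths in m; the calibration is good to about 2 mm. A picture is of the moment at which its call begins. camera_model takes no time and is no camera call.
- sign_off(): hands the job in; it is judged then, once.
The state is a dict: "clock": time; "joints": joint angles; "qvel": joint speeds; "tau": joint torques, N m; "tcp_pos": TCP position; "eef_rot": TCP orientation; "contact_force": force on the tool from outside, world axes, zero at the start; "torque": the same for the moment, N m; "opening": finger opening in m; "grasp_force": force on a finger pad.
Only numpy, scipy, OpenCV 4.12 (cv2) and the standard library are available. Lean on these libraries where they do the work, as an engineer would, in place of code of your own. Each camera call takes 0.05 s, during which the arm holds its last target. There are 200 camera calls.

## Working session

There is one attempt and no reset: what is moved stays moved. The work goes in short steps, Python scripts to look and compute and a tool call to move; the robot and the scene stay as the last step left them, time stands still between calls to the robot, and variables do not carry over. Pictures are saved under pics/ and viewed, at most 10 in all, crops included, and the job is handed in when it is done.

Besides the shell and the picture viewer there is one more tool, called after "Emit:" in YAML: its name, and indented under it one key for each argument. servo_tool: Moves the arm, as the interface text tells. Shift numbers are shares of 30 cm and turn numbers shares of pi/4 rad, none past 1 either way. Its arguments: {"type":"object","properties":{"commands":{"type":"array","items":{"type":"array","items":{"type":"number","minimum":-1,"maximum":1}}},"claw":{"type":"number"},"squeeze":{"type":"number"}},"required":["commands"]}

```bash
mkdir -p pics; cat > h.py <<'E'
import numpy as np, cv2
from workcell import monitor, capture, camera_model, sign_off
def ray(name,u,v):
    m=camera_model(name); f=192/np.tan(np.radians(m['fovy'])/2)
    d=np.array([(u-m['cx'])/f,(v-m['cy'])/f]); s=d.copy()
    for _ in range(20): s=d/(1+m['k1']*(s@s))
    T=np.array(m['cam_to_world']); return T[:3,3],T[:3,:3]@np.array([s[0],s[1],1])
def plane(name,u,v,z):
    o,d=ray(name,u,v); return o+d*(z-o[2])/d[2]
E
python3 - <<'E'
from h import *
for n in("scene","top"):
    cv2.imwrite(f"pics/{n}0.png",cv2.resize(capture(n),(800,600),interpolation=cv2.INTER_CUBIC)); print(camera_model(n))
print(monitor.state())
E
```

```text
{'fovy': 55.7308802693997, 'cx': 253.82312746489998, 'cy': 191.04469353369524, 'k1': -0.11057854811907994, 'cam_to_world': array([[-0.87977624,  0.40826004, -0.24355185,  0.77634651],
       [ 0.47536579,  0.75055696, -0.45901156,  0.45258522],
       [-0.00459654, -0.51960369, -0.85439504,  0.81484592],
       [ 0.        ,  0.        ,  0.        ,  1.        ]])}
{'fovy': 42.879938309360234, 'cx': 253.4388059362613, 'cy': 187.54031058988488, 'k1': -0.10889991263999033, 'cam_to_world': array([[-0.02434703, -0.99604848,  0.0854087 ,  0.49195934],
       [-0.9994258 ,  0.02223746, -0.02556484,  0.07027942],
       [ 0.02356454, -0.08598208, -0.99601797,  1.09762627],
       [ 0.        ,  0.        ,  0.        ,  1.        ]])}
{'clock': 0.1, 'joints': array([-1.44410182e+00,  1.58997358e-01,  1.59808337e+00, -1.20003722e-05,
        1.38621321e+00, -2.10100096e-01]), 'qvel': array([-0.0019505 , -0.00129647, -0.00362092,  0.00105068, -0.00068057,
       -0.00098582]), 'tau': array([ 1.44010144e-03, -3.86503100e+01, -3.22959602e+01,  7.04308692e-02,
        3.39391397e-02, -5.28749388e-05]), 'tcp_pos': array([ 0.18992191, -0.54214658,  0.22172249]), 'eef_rot': array([-3.09547689e+00, -5.26257354e-01, -9.28520292e-05]), 'contact_force': array([0.161617  , 0.22113678, 0.06762665]), 'torque': array([ 0.00834473,  0.0312712 , -0.02291229]), 'grasp_force': 0.0, 'opening': 0.09178159948295483}
```

View pics/top0.png

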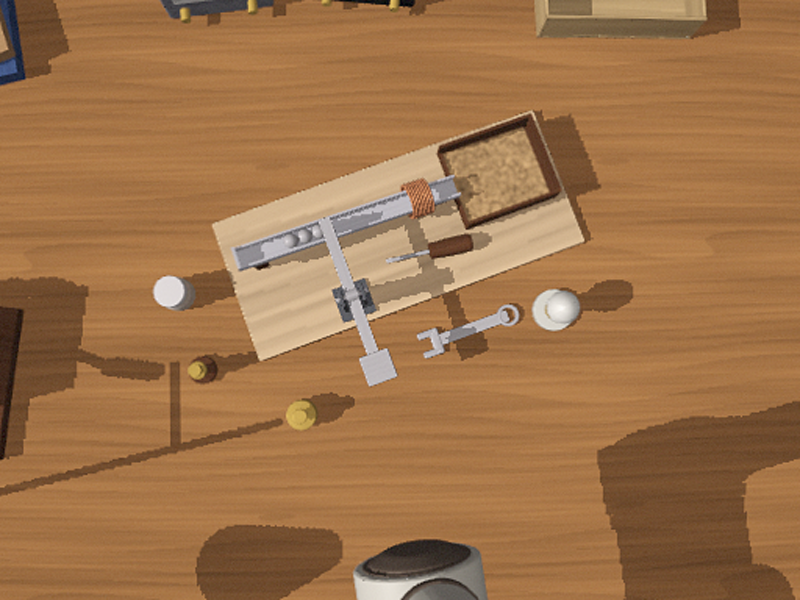

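View pics/scene0.png

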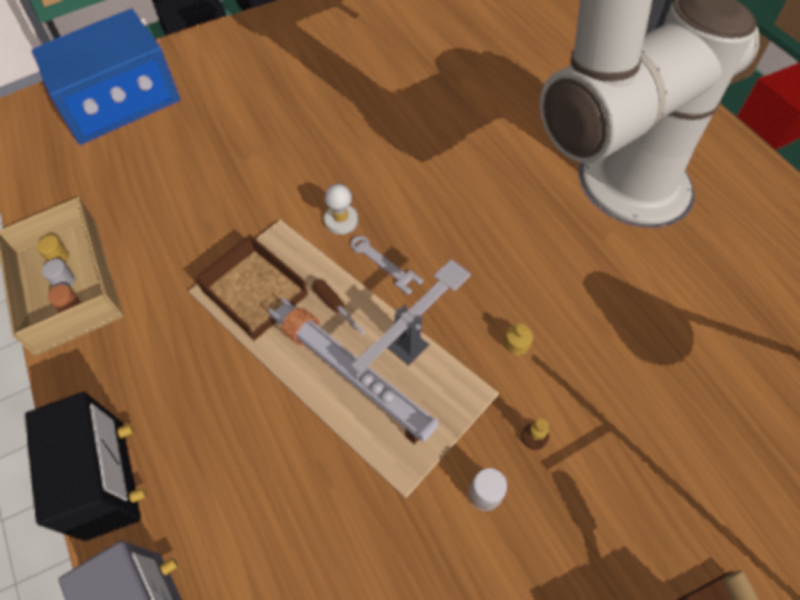

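The top view shows the finger plate at (378,367), the pivot at about (352,299) and the gate end at about (327,222), all in 800x600 pixels. The weight is at (300,415) and the spanner jaw at (432,342). In the scene view the plate is at (453,275).

```bash
python3 - <<'E'
from h import *
from scipy.spatial.transform import Rotation as R
P=lambda n,u,v,z:plane(n,u*.64,v*.64,z)
p=P('top',378,367,.106);q=P('scene',453,275,.106);g=P('top',327,222,.106)
print('pad',p,q,'gate',g,'len',np.linalg.norm(g-p),'dir',np.degrees(np.arctan2(*(g-p)[1::-1])))
for n,a in dict(weight=(300,415,.05),spanner=(432,342,.0),post=(202,370,.058),bulb=(560,308,.08)).items(): print(n,P('top',*a))
s=monitor.state();M=R.from_rotvec(s['eef_rot']).as_matrix();print(M.round(3))
print(M.T@(np.array([*((p+q)/2)[:2],.15])-s['tcp_pos']))
# refine the plate by mask in top view
im=capture('top');hsv=cv2.cvtColor(im,cv2.COLOR_BGR2HSV);m=((hsv[...,1]<60)&(hsv[...,2]>110)).astype('uint8')
m[:215]=0;m[260:]=0;m[:,:215]=0;m[:,262:]=0
m=cv2.morphologyEx(m,cv2.MORPH_OPEN,np.ones((13,13),np.uint8))
c=max(cv2.findContours(m,0,2)[0],key=cv2.contourArea);r=cv2.minAreaRect(c);print(r,plane('top',*r[0],.106))
E
```

```text
pad [0.48153523 0.07043952 0.106     ] [0.48027966 0.07588811 0.106     ] gate [0.6726254  0.13317027 0.106     ] len 0.2011233390195247 dir 18.17388405022935
weight [0.41823901 0.1780267  0.05      ]
spanner [ 0.51430871 -0.00791589  0.        ]
post [0.4821402  0.30952345 0.058     ]
bulb [ 0.55402272 -0.17656991  0.08      ]
[[ 0.944  0.33  -0.   ]
 [ 0.33  -0.944  0.002]
 [ 0.    -0.002 -1.   ]]
[ 0.47795152 -0.48446004  0.07269394]
((241.5, 233.0), (18.0, 15.0), 90.0) [0.48534418 0.07120148 0.106     ]
```

Emit:
servo_tool:
  commands:
    - [0.8, -0.8, 0, 0]
    - [0.8, -0.8, 0, 0]
    - [0.8, -0.8, 0, 0]
    - [0.8, -0.8, 0, 0]
    - [0.8, -0.8, 0, 0]
    - [0.8, -0.8, 0, 0]
    - [0.8, -0.8, 0, 0]
    - [0.8, -0.8, 0, 0]
    - [0.8, -0.8, 0, 0]
    - [0.8, -0.8, 0, 0]
    - [0.8, -0.8, 0, 0]
    - [0.8, -0.8, 0, 0]
  claw: 0

```text
clock: 1.35
tcp_pos: [0.3368, -0.2378, 0.2225]
eef_rot: [-3.097, -0.523, 0.0]
contact_force: [-1.0, 0.1, 0.2]
opening: 0.0
grasp_force: 0.0
```

Emit:
servo_tool:
  commands:
    - [0.79, -0.81, 0, 0]
    - [0.79, -0.81, 0, 0]
    - [0.79, -0.81, 0, 0]
    - [0.79, -0.81, 0, 0]
    - [0.79, -0.81, 0, 0]
    - [0.79, -0.81, 0, 0]
    - [0.79, -0.81, 0, 0]
    - [0.79, -0.81, 0, 0]
    - [0.79, -0.81, 0, 0]
    - [0.79, -0.81, 0.2, 0]
    - [0.79, -0.81, 0.24, 0]
    - [0.79, -0.81, 0.24, 0]

```text
clock: 2.55
tcp_pos: [0.4775, 0.0695, 0.147]
eef_rot: [-3.096, -0.522, 0.012]
contact_force: [-0.4, -0.1, 0.2]
opening: 0.0006
grasp_force: 0.0
```

```bash
python3 - <<'E'
from h import *
from scipy.spatial.transform import Rotation as R
s=monitor.state();M=R.from_rotvec(s['eef_rot']).as_matrix();print(s['clock'],s['tcp_pos'],s['contact_force'],s['opening'],M.round(3))
print(M.T@(np.array([.482,.072,.079])-s['tcp_pos'])/.3)
a=capture('top')[130:290,160:320];b=capture('scene')[110:270,220:380]
cv2.imwrite('pics/c1.png',cv2.resize(np.hstack([a,b]),(800,400),interpolation=cv2.INTER_CUBIC))
E
```

```text
2.55 [0.47748102 0.06946847 0.14699002] [-0.38492344 -0.14536879  0.2321337 ] 0.0005744783162707735 [[ 0.945  0.328 -0.008]
 [ 0.328 -0.945  0.   ]
 [-0.007 -0.003 -1.   ]]
[ 0.01864092 -0.00234746  0.22651229]
```

View pics/c1.png

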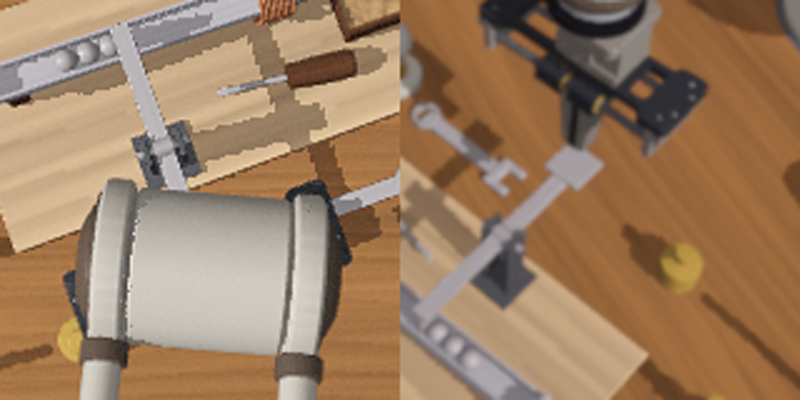

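The closed fingertips stand just above the plate (right crop, plate at about (575,168), tips at about (580,140)), and the gate and balls are undisturbed. Next I press and hold.

Emit:
servo_tool:
  commands:
    - [0.015, 0, 0.04, 0]
    - [0.015, 0, 0.08, 0]
    - [0.015, 0, 0.1, 0]
    - [0.015, 0, 0.12, 0]
    - [0.015, 0, 0.14, 0]
    - [0.015, 0, 0.16, 0]
    - [0.015, 0, 0.18, 0]
    - [0.015, 0, 0.2, 0]
    - [0.015, 0, 0.22, 0]
    - [0.015, 0, 0.225, 0]
    - [0.015, 0, 0.225, 0]
    - [0.015, 0, 0.225, 0]
    - [0.015, 0, 0.225, 0]
    - [0.015, 0, 0.225, 0]
    - [0.015, 0, 0.225, 0]
    - [0.015, 0, 0.225, 0]
    - [0.015, 0, 0.225, 0]
    - [0.015, 0, 0.225, 0]
    - [0.015, 0, 0.225, 0]
    - [0.015, 0, 0.225, 0]

```text
clock: 4.65
tcp_pos: [0.485, 0.0722, 0.0832]
eef_rot: [3.097, 0.526, 0.001]
contact_force: [2.3, -0.7, 4.6]
opening: 0.0005
grasp_force: 1.7
```

Emit:
servo_tool:
  commands:
    - [0, 0, 0, 0]
    - [0, 0, 0, 0]
    - [0, 0, 0, 0]
    - [0, 0, 0, 0]
    - [0, 0, 0, 0]
    - [0, 0, 0, 0]
    - [0, 0, 0, 0]
    - [0, 0, 0, 0]
    - [0, 0, 0, 0]
    - [0, 0, 0, 0]
    - [0, 0, 0, 0]
    - [0, 0, 0, 0]
    - [0, 0, 0, 0]
    - [0, 0, 0, 0]
    - [0, 0, 0, 0]

```text
clock: 6.15
tcp_pos: [0.4848, 0.0723, 0.0831]
eef_rot: [3.097, 0.527, 0.0]
contact_force: [1.3, -0.7, 3.1]
opening: 0.0
grasp_force: 1.7
```

```bash
python3 - <<'E'
from h import *
s=monitor.state();print(s['clock'],s['tcp_pos'],s['contact_force'])
a=capture('top')[60:220,210:370];b=capture('scene')[130:290,120:280]
cv2.imwrite('pics/c2.png',cv2.resize(np.hstack([a,b]),(800,400),interpolation=cv2.INTER_CUBIC))
E
```

```text
6.15 [0.48483037 0.07229699 0.08311264] [ 1.30877817 -0.7041488   3.12823333]
```

View pics/c2.png

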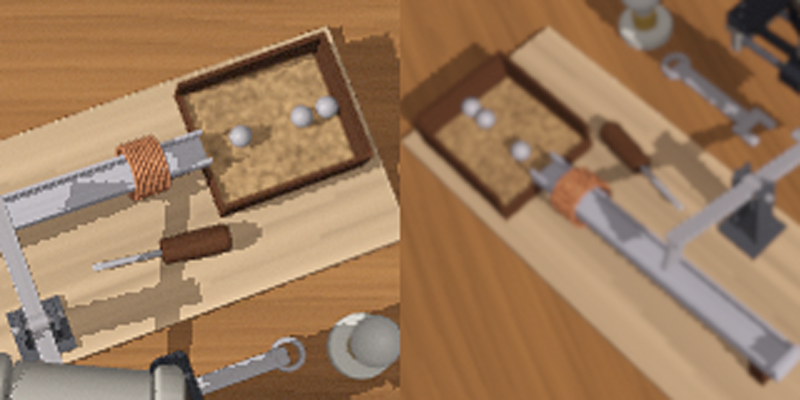

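All three balls are in the tray, at (240,135), (302,117) and (327,106) in the left crop, and the gate is up. I hold a little longer to let them settle, then release slowly.

Emit:
servo_tool:
  commands:
    - [0, 0, 0, 0]
    - [0, 0, 0, 0]
    - [0, 0, 0, 0]
    - [0, 0, 0, 0]
    - [0, 0, 0, 0]
    - [0, 0, 0, 0]
    - [0, 0, 0, 0]
    - [0, 0, 0, 0]
    - [0, 0, 0, 0]
    - [0, 0, 0, 0]
    - [0, 0, 0, 0]
    - [0, 0, 0, 0]
    - [0, 0, 0, 0]
    - [0, 0, 0, 0]
    - [0, 0, 0, 0]

```text
clock: 7.75
tcp_pos: [0.4848, 0.0723, 0.0831]
eef_rot: [3.097, 0.527, 0.0]
contact_force: [1.1, -0.4, 4.1]
opening: 0.0009
grasp_force: 1.7
```

Emit:
servo_tool:
  commands:
    - [0, 0, -0.015, 0]
    - [0, 0, -0.03, 0]
    - [0, 0, -0.045, 0]
    - [0, 0, -0.06, 0]
    - [0, 0, -0.075, 0]
    - [0, 0, -0.09, 0]
    - [0, 0, -0.105, 0]
    - [0, 0, -0.12, 0]
    - [0, 0, -0.135, 0]
    - [0, 0, -0.15, 0]
    - [0, 0, -0.2, 0]
    - [0, 0, -0.3, 0]
    - [0, 0, -0.4, 0]
    - [-0.1, 0, -0.5, 0]
    - [-0.2, 0, -0.5, 0]
    - [-0.3, 0, -0.5, 0]
    - [-0.3, 0, -0.5, 0]
    - [-0.3, 0, -0.5, 0]
    - [-0.3, 0, -0.5, 0]

```text
clock: 9.65
tcp_pos: [0.4006, 0.0426, 0.2333]
eef_rot: [3.097, 0.527, 0.001]
contact_force: [0.5, 0.2, -0.3]
opening: 0.0005
grasp_force: 0.0
```

```bash
python3 - <<'E'
from h import *
s=monitor.state();print(s['clock'],s['tcp_pos'],s['contact_force'],s['qvel'].round(3))
a=capture('top')[60:260,150:370];b=capture('scene')[110:310,120:340]
cv2.imwrite('pics/c3.png',cv2.resize(np.hstack([a,b]),(800,364),interpolation=cv2.INTER_CUBIC))
E
```

```text
9.65 [0.40058447 0.0426352  0.23331838] [ 0.54346004  0.2015512  -0.33949794] [ 0.004  0.015 -0.005 -0.001  0.001 -0.001]
```

View pics/c3.png

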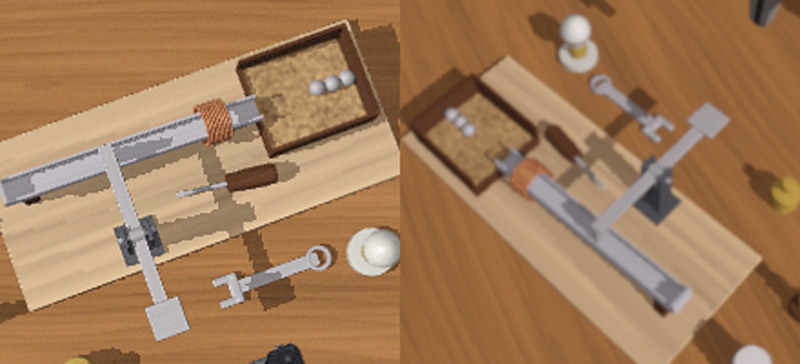

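The balls lie settled in the tray, at (317,88) to (347,77) in the left crop. The lever is level, the gate is shut and the arm is clear.

```bash
python3 -c "
from h import *
print(sign_off())"
```

```text
the job is handed in; nothing more can be done
None
```

The job is handed in: in the last pictures all three balls lie in the catch tray, the lever is back level with the gate shut, the arm is clear, and the bystanders in view look undisturbed; no verdict was returned.

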